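Set the ring light and hold the case in the inspection corner

ROBOT

A 6-joint arm with a two-finger parallel gripper is mounted at the origin on the work surface. World frame = base frame: x ahead of the robot, y to its left, z up, the work surface at z = 0. Lengths are in m, angles in rad, forces in N, time in s.
With the tool pointing down it reaches from about 0.3 to 0.875 m from the base axis. Payload 6.4 kg.
Tool frame: the origin (TCP) lies midway between the tips of the shut fingers; the grasp point (between the pads) lies ctrl.grip_depth behind it (ctrl.grip_depth is the distance from the TCP to the grasp point, in m); x points along the fingers, y is the direction in which the jaws open and shut, and the axes are right-handed (so a half turn about x gives the same grasp; the last joint's range is limited). The gripper opens to 85 mm and grips with 20 to 120 N. Pads are 22 mm wide; open, the fingers measure 114 mm over their backs; the gripper's body (76 mm by 85 mm) begins 54 mm behind the grasp point. The pads swing forward as they close: fully open they stand 13 mm farther back than shut.
Start: joints at [1.04, 0.181, 1.607, -0, 1.354, -0.206], TCP at [0.183, 0.545, 0.231] pointing down, gripper open.
Joint ranges: [-2.99, 2.99], [-0.89, 2.07], [0.3, 2.58], [-1.14, 4.28], [0, 2.63], [-3.12, 3.12]. Speed limits (rad/s): [2.57, 2.57, 3.01, 3.14, 3.14, 3.14].

INTERFACE

Orientations are given as a unit quaternion [w, x, y, z].
In Python, from bench import ctrl gives the robot as it stands.
- The arm moves only by the tool carry_out, never from a script. Its argument "motion" is one flat list of numbers, 7 for each row, row after row: the turn, a rotation vector about the tool's x, y, z in degrees, then the shift along the tool's x, y, z in m, then the gripper's target within -1 to 1 (shut at 1, half-way at 0, fully open at -1). A call has 1 to 10 rows; each row shifts and turns the pose as measured when the row begins, along the tool's axes as they then stand; what a row does not reach is not made up. A row lasts 1/10 s, in which the tool goes at most 50 mm and 8.59 degrees, less where a joint would pass 70% of its speed; a pose out of reach is approached as far as the arm can. A call with a gripper value outside its range is refused whole. The fingers move at their own pace and stop on an object; the grip force is fixed at half the most. Time passes only in rows, so rows that do not move let the fingers close. It gives the time, the measured TCP pose, the force and the opening at its end, in the units of the state.
- ctrl.get_obs(): the state, without advancing time (a new reading comes with each control period).
- ctrl.camera(name): name is "scene" or "top"; returns the picture (480x640x3 uint8, blue, green, red); there is no depth.
- ctrl.camera_params(name): a dict with "mtx" (3x3 intrinsics, pixels), "pose" (4x4, takes a point from camera to world coordinates). Camera axes: x right, y down, z forward; pixel columns grow to the right and rows downward; lengths in m; the calibration is good to about 2 mm. A picture is of the moment at which its call begins. camera_params takes no time and is no camera call.
- ctrl.hand_in(): hands the job in, once; it reports no verdict.
Trained networks look in the newest picture that a camera, given by its name, has taken for a name from the list of things; names that differ only in an ending like _2 or _b are one class to them, and where a whole thing is asked for, a point or a joint stands for the part that bears it (a point fixed in the world has none). Each returns a list of dicts, best first, with "conf" (0 to 1); they miss things now and then, are a little off and sometimes report something else, mostly with a low value. They report only what shows in the picture. A call takes as long as a camera call. They do not tell look-alikes from the thing itself.
- ctrl.boxes_of(camera, thing): "point" ([x, y, z] in m, in the coordinates of the camera as it stood for that picture, good to about 4 mm: the middle of the surface that is visible of it).
- ctrl.trace(camera, thing): "pixels" (480x640 bool, what is visible of it).
- ctrl.landmark_of(camera, thing): "point" ([x, y, z] in m, in the coordinates of the camera as it stood for that picture, good to about 4 mm: a listed point, or the origin of a listed thing).
The state is a dict: "time_s": time; "q": joint angles; "dq": joint speeds; "joint_efforts": joint torques, N m; "eef_pos": TCP position; "eef_rot": TCP orientation; "wrist_force": force on the tool from outside, world axes, zero at the start; "torque": the same for the moment, N m; "opening": opening from 0.0 (shut) to 1.0 (fully open).
Only numpy, scipy, OpenCV 4.12 (cv2) and the standard library are available. Lean on these libraries where they do the work, as an engineer would, in place of code of your own. Each camera call takes 0.05 s, during which the arm holds its last target. There are 200 camera calls.

TASK

Slide the ring-light dimmer until the white line on its grip is level with the green mark and leave it there; then push the orange sloping-front case back square and flush against the dark fence, and hold it there with one firm diagonal push of the fingers (roughly ten newtons into the fence and ten down onto the aluminium bed plate), so that the camera can take its picture. The program finishes while still holding that push; keep the case flat on the plate all along, and leave everything else on the bench where it is.

Things in the scene. Friction and masses are not known exactly. Their poses are not given: they have to be found in the camera images.
- bedplate: Pale aluminium bed plate with a slick low-friction coating (friction about 0.2), of the inspection fixture, fixed on the bench, 12 mm thick, from x = -120 to +80 mm and y = -110 to +110 mm. Origin on the bench, z up. The dark fence stands along its +x edge. A small black camera on a post, top 105 mm above the bench, is fixed beside its -y edge at x = 15, y = -200 to -127 mm.
- fence: Dark rigid steel fence fixed across the bed plate, 20 mm thick, 220 mm long (y), 36 mm high above the plate. Origin: foot of the middle of its flat locating face, level with the plate's top (12 mm above the bench). +x points into the fence; the case lies on its -x side; y runs along it, z up.
- case: Loose orange sloping-front case, about 0.3 kg, 70 mm deep (x), 90 wide (y), 45 high, lying on the plate. Origin at mid-depth, mid-width, half-way up. Flat upright back at x = +35 mm, facing the fence but up to 15 degrees askew and 30 to 60 mm short of it. Flat top from x = +5 to +35 mm. Seated, its origin is at x = -35, z = +22.5 mm of the fence.
- case_slope (a point): Middle of the orange case's sloping front (two black inlays), 11 mm before the case's origin (-x) and 6.5 mm above it; axes as the case. The slope is 45 degrees, from the top's front edge (16 mm further +x, 16 mm higher) down to 16 mm further -x, 16 mm lower; from there a flat step 8 mm deep ends in an upright front edge 13 mm high.
- dimmer_box: White ring-light dimmer box fixed to the bench, 90 mm (x) by 200 mm (y) by 30 mm high; origin at the centre of its underside. A black slot runs along y in the middle of its top, with a black grip in it; black ticks on the +x side, a green mark on the -x side.
- dimmer (a joint): Travel of the dimmer grip along the slot, 0 to 0.12 m, growing towards +y of the box; at 0.06 m the grip is at mid-length of the box. It slides with about 1.5 N of friction and stays where it is left.
- dimmer_top (a point): Centre of the top of the black dimmer grip, 70 mm above the bench. The grip is an upright block 28 mm (x, across the slot) by 20 mm (y, along the slot) by 40 mm high standing on the box, with a white line across its top at mid-length. Axes as the box.
- mark: Green mark on top of the dimmer box beside the slot (on the box's -x side): a flat strip 26 mm long and 10 mm wide along the slot. Origin on the slot's centre line, level with the strip's middle, 30 mm above the bench; axes as the box.
- spare_case: Loose blue case of the same shape and size as the orange one, on the bench; origin half-way up. Not to be used. A bystander, to be left alone.
- spool: Steel-grey solder spool, 54 mm across, 41 mm high. A bystander, to be left alone.
- tin: Round tin, 80 mm across, 50 mm high. A bystander, to be left alone.
- mouse: Black computer mouse, 105 by 60 by 34 mm. A bystander, to be left alone.
- screwdriver: Screwdriver lying on the bench. A bystander, to be left alone.
- parts_tray: Blue divided parts tray, 140 by 200 by 35 mm. A bystander, to be left alone.
Mind the look-alikes: they are no part of the job. What is meant by the dimmer_box is not red or turquoise, and is the larger of those in its own colour.

How it is judged:
On the way, in this order (a step that is already met when the one before it is completed fails the run):
1. the dimmer's white line is level with the green mark and at rest (y of dimmer_top in the frame of mark between -0.0055 and 0.0055 m and velocity of joint dimmer between -0.01 and 0.01 m/s and contact force between the fingers and dimmer_box below 0.1 N), for 0.3 s.
2. the orange case is pressed by the fingers against fence and plate together (x of case in the frame of fence between -0.038 and -0.031 m and y of case in the frame of fence between -0.065 and 0.065 m and z of case in the frame of fence below 0.0255 m and angle between the x axis of case and the x axis of fence, either way round below 0.04 rad and angle between case's own z axis and vertical below 0.04 rad and contact force between case and fence above 4 N and contact force between case and bedplate above 8 N and contact force between the fingers and case above 4 N), for 0.2 s.
At the end, for the whole second after the job is handed in: Dimmer line within 5.5 mm of the mark's middle; case at rest, flat and square within 0.04 rad, back within 3 mm of the fence, centre within 65 mm of its middle; fingers still pressing it (over 4 N), over 4 N on the fence, over 8 N on the plate with its weight (all of step 2 and y of dimmer_top in the frame of mark between -0.0055 and 0.0055 m and linear speed of case below 0.01 m/s); the arm keeps its last pose, push and grip.
It fails at once if the orange case is tipped or lifted (angle between case's own z axis and vertical above 0.25 rad or z of case in the frame of fence above 0.04 m).
It fails at once if a bystander is moved by more than 20 mm (distance of any of spare_case, spool, tin, mouse, screwdriver, parts_tray from where it was at the start of the episode above 0.02 m).
It also fails if it takes over 50 s, if anything falls off the work surface, if the arm or the gripper's body presses on something with over 40 N, if the wrist force passes 120 N, or if a joint passes its speed limit or range.

## Working session

There is one attempt and no reset: what is moved stays moved. The work goes in short steps, Python scripts to look and compute and a tool call to move; the robot and the scene stay as the last step left them, time stands still between calls to the robot, and variables do not carry over. Pictures are saved under pics/ and viewed, about 8 in all and at most 12, crops included, and the job is handed in when it is done.

Besides the shell and the picture viewer there is one more tool, called after ">>>" by a JSON object that holds its "method" and its "body". carry_out: Moves the arm, as the interface text tells. Its arguments: {"type":"object","properties":{"motion":{"type":"array"}},"required":["motion"]}

```bash
ls; mkdir -p pics; python3 - <<'E'
from bench import ctrl
import cv2,numpy as np
for n in("scene","top"):
    cv2.imwrite(f"pics/{n}0.png",ctrl.camera(n)); p=ctrl.camera_params(n); print(n,np.round(p["mtx"],1).tolist(),np.round(p["pose"],3).tolist())
    P=p["pose"]
    for t in("dimmer_box","dimmer_top","mark","case","case_slope","fence","bedplate","spare_case"):
        for d in ctrl.landmark_of(n,t): print(t,round(d["conf"],2),np.round(P@np.append(d["point"],1),3)[:3])
o=ctrl.get_obs();print(o, ctrl.grip_depth)
E
```

```text
pics
scene [[437.0, 0.0, 313.5], [0.0, 437.0, 240.2], [0.0, 0.0, 1.0]] [[0.492, 0.727, -0.48, 1.117], [0.871, -0.408, 0.275, -0.331], [0.004, -0.553, -0.833, 1.054], [0.0, 0.0, 0.0, 1.0]]
dimmer_box 0.94 [ 0.802 -0.002 -0.003]
dimmer_box 0.88 [0.499 0.283 0.001]
dimmer_box 0.86 [ 0.332  0.084 -0.001]
dimmer_box 0.84 [ 0.318  0.337 -0.003]
dimmer_box 0.34 [0.773 0.135 0.002]
dimmer_top 0.67 [ 0.787 -0.047  0.054]
dimmer_top 0.55 [0.323 0.29  0.055]
dimmer_top 0.5 [0.329 0.026 0.072]
dimmer_top 0.45 [0.493 0.229 0.071]
mark 0.52 [0.498 0.291 0.03 ]
mark 0.42 [0.498 0.283 0.001]
mark 0.17 [ 0.633 -0.446  0.001]
case 0.61 [ 0.537 -0.171  0.031]
case 0.26 [ 0.555 -0.161 -0.   ]
case_slope 0.92 [ 0.526 -0.174  0.039]
fence 0.94 [ 0.618 -0.144  0.01 ]
spare_case 0.6 [ 0.554 -0.508  0.025]
spare_case 0.28 [0.491 0.228 0.072]
top [[620.9, 0.0, 319.4], [0.0, 620.9, 241.3], [0.0, 0.0, 1.0]] [[0.014, -0.995, 0.095, 0.396], [-1.0, -0.012, 0.016, -0.018], [-0.014, -0.095, -0.995, 1.868], [0.0, 0.0, 0.0, 1.0]]
dimmer_box 0.94 [ 0.503  0.281 -0.002]
dimmer_box 0.77 [ 0.316  0.335 -0.003]
dimmer_box 
[... 524 characters left out ...]
21]
spare_case 0.66 [ 0.561 -0.16   0.   ]
{'time_s': 0.9, 'q': array([ 1.03973963e+00,  1.80779789e-01,  1.60700317e+00, -1.20848804e-05,
        1.35382580e+00, -2.06280535e-01]), 'dq': array([-0.00042258,  0.0001842 ,  0.00133752,  0.00093442,  0.00163686,
       -0.00075683]), 'joint_efforts': array([ 2.92241057e-04, -4.44826090e+01, -3.51683629e+01,  1.95069509e-05,
        5.96879690e-04,  3.53004214e-05]), 'eef_pos': array([0.18345973, 0.54495278, 0.2312983 ]), 'eef_rot': array([ 0.69780608,  0.114314  ,  0.6978024 , -0.11432763]), 'wrist_force': array([0.24898679, 0.05362818, 0.10337403]), 'torque': array([ 0.02613302,  0.02225242, -0.02368444]), 'opening': 0.9994461480608497} 0.0187
```

View pics/scene0.png

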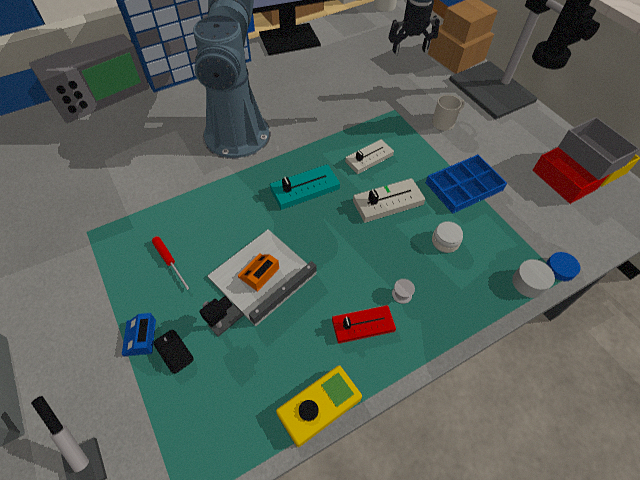

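View pics/top0.png

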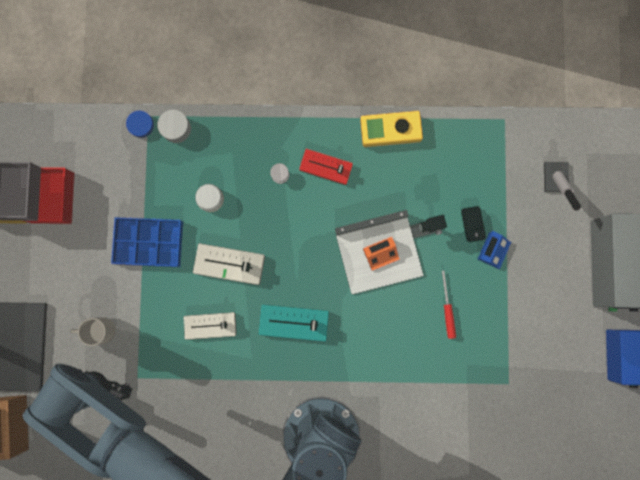

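The candidates in the top picture are the large white box (228,265) with a green mark, the small white box (210,326), the turquoise box (293,323) and the red box (326,166). I choose the large white one at (228,265), grip at about (247,266) and mark at about (225,272). I'll check it in a crop and measure.

```bash
cat > h.py <<'E'
from bench import ctrl
import cv2,numpy as np
def px2w(n,uv,z):
    p=ctrl.camera_params(n);P=np.array(p["pose"]);uv=np.atleast_2d(uv).astype(float)
    r=np.c_[uv,np.ones(len(uv))]@np.linalg.inv(p["mtx"]).T@P[:3,:3].T
    return P[:3,3]+r*((z-P[2,3])/r[:,2])[:,None]
def rect(mask_uv,n,z):
    w=px2w(n,mask_uv,z)[:,:2].astype(np.float32);return cv2.minAreaRect(w*1000)
def edge(n,img,hs,z,roi):
    lo,hi=hs;m=cv2.inRange(cv2.cvtColor(img,cv2.COLOR_BGR2HSV),np.array(lo),np.array(hi));x0,y0,x1,y1=roi
    k=np.zeros_like(m);k[y0:y1,x0:x1]=m[y0:y1,x0:x1];v,u=np.nonzero(k);return np.c_[u,v]
E
python3 - <<'E'
from h import *
t=cv2.imread("pics/top0.png");s=cv2.imread("pics/scene0.png")
a=cv2.resize(t[235:295,185:275],(400,267),interpolation=2);b=cv2.resize(t[205:300,330:450],(400,317),interpolation=2)
c=cv2.resize(s[170:225,345:435],(400,244),interpolation=2);d=cv2.resize(s[225:325,200:320],(400,333),interpolation=2)
cv2.imwrite("pics/crop.png",np.hstack([np.vstack([a,c]),np.vstack([b[:,:],d])[:511]]))
for n,im,roi in(("top",t,(195,240,270,290)),("scene",s,(350,175,430,225))):
    g=edge(n,im,((45,90,60),(75,255,255)),.03,roi);g=g[(im[g[:,1],g[:,0],1].astype(int)>120)];print(n,"green",len(g),px2w(n,g.mean(0),.03)[0] if len(g) else 0, g.mean(0))
for n in("top","scene"):
    ctrl.camera(n)
    for th,z in(("dimmer_box",.03),("case",.05),("fence",.048),("bedplate",.012)):
        for d in ctrl.trace(n,th):
            v,u=np.nonzero(d["pixels"])
            if d["conf"]>.4: print(n,th,round(d["conf"],2),len(u),np.round([u.mean(),v.mean()]),[np.round(q,1) for q in rect(np.c_[u,v],n,z)])
E
```

```text
top green 12 [0.47246594 0.29218657 0.03      ] [224.08333333 272.91666667]
scene green 18 [0.47200647 0.29388116 0.03      ] [386.5 188.5]
top dimmer_box 0.83 1993 [229. 264.] [array([499.4, 279.6]), array([201.9,  89.7]), np.float64(80.9)]
top dimmer_box 0.79 2099 [293. 323.] [array([330.2,  84. ]), array([199.3,  93. ]), np.float64(85.5)]
top dimmer_box 0.66 1203 [325. 167.] [array([795.4,  -4.6]), array([150.1,  77.2]), np.float64(71.9)]
top dimmer_box 0.65 1198 [209. 325.] [array([317.3, 333.4]), array([ 70.4, 156.7]), np.float64(2.9)]
top fence 0.7 522 [371. 223.] [array([ 626. , -142.2]), array([ 21.6, 219.3]), np.float64(15.4)]
top bedplate 0.93 4784 [384. 249.] [array([ 556.2, -216.9]), array([206.4, 330. ]), np.float64(15.6)]
scene dimmer_box 0.8 840 [369. 156.] [array([331.5, 322.9]), array([ 78.6, 155.4]), np.float64(4.3)]
scene dimmer_box 0.75 1716 [363. 324.] [array([807.1,  -9.4]), array([151.6,  77.2]), np.float64(72.5)]
scene dimmer_box 0.64 1888 [388. 200.] [array([510.8, 275.1]), array([211.8, 107.2]), np.float64(80.8)]
scene case 0.71 384 [167. 257.] [array([ 413.5, -367.5]), array([200. ,  25.4]), np.float64(7.9)]
scene case 0.6 895 [259. 271.] [array([ 551.2, -169.2]), array([ 73.3, 106.1]), np.float64(23.0)]
scene fence 0.64 1015 [281. 293.] [array([ 638.1, -143.4]), array([ 35., 225.]), np.float64(14.7)]
scene bedplate 0.86 5413 [255. 284.] [array([ 554.6, -198.6]), array([205.9, 315.7]), np.float64(14.4)]
scene bedplate 0.68 133 [373. 197.] [array([469.7, 248.5]), array([30.5, 59.9]), np.float64(55.9)]
```

View pics/crop.png

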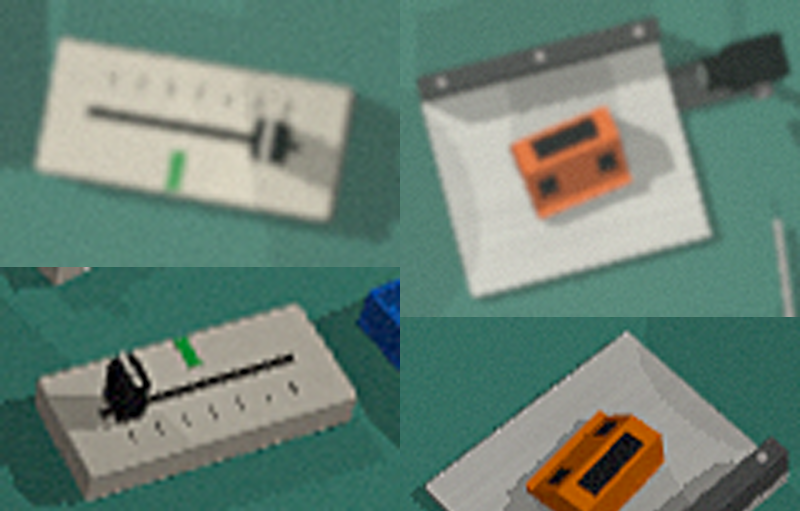

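The crop confirms the choice: the big white box has the green mark and its grip is near the -y end. The orange case lies on the plate, turned about 8° relative to the fence. The dimmer comes first: I'll grip the block along the slot.

```bash
cat >> h.py <<'E'
from scipy.spatial.transform import Rotation as R
def delta(p,x,y):
    "target TCP p, tool x and y directions (half turn about x allowed)"
    o=ctrl.get_obs();q=np.roll(o["eef_rot"],-1);Rc=R.from_quat(q)
    best=None
    for s in(1,-1):
        X=np.array(x,float);X/=np.linalg.norm(X);Y=s*np.array(y,float);Y-=X*(X@Y);Y/=np.linalg.norm(Y)
        Rt=R.from_matrix(np.c_[X,Y,np.cross(X,Y)]);rv=np.degrees((Rc.inv()*Rt).as_rotvec())
        if best is None or np.linalg.norm(rv)<np.linalg.norm(best[0]): best=(rv,Rt)
    d=np.array(p)-o["eef_pos"]
    print("t",round(o["time_s"],2),"pos",np.round(o["eef_pos"],4),"F",np.round(o["wrist_force"],1),"open",round(o["opening"],2))
    print("rotvec",np.round(best[0],1),"shift now-axes",np.round(Rc.inv().apply(d),4),"shift target-axes",np.round(best[1].inv().apply(d),4))
E
python3 - <<'E'
from h import *
q=ctrl.get_obs()["eef_rot"];print(R.from_quat(np.roll(q,-1)).as_matrix().round(2))
y=[.158,.987,0]
delta([.4915,.2285,.12],[0,0,-1],y); delta([.4915,.2285,.044],[0,0,-1],y)
E
```

```text
[[-0.    0.32  0.95]
 [-0.    0.95 -0.32]
 [-1.   -0.    0.  ]]
t 1.4 pos [0.1835 0.5449 0.2313] F [0.5 0.2 0.2] open 1.0
rotvec [-9.5 -0.   0. ] shift now-axes [ 0.1113 -0.2016  0.3929] shift target-axes [ 0.1113 -0.2638  0.3541]
t 1.4 pos [0.1835 0.5449 0.2313] F [0.5 0.2 0.2] open 1.0
rotvec [-9.5 -0.   0. ] shift now-axes [ 0.1873 -0.2016  0.3929] shift target-axes [ 0.1873 -0.2638  0.3541]
```

>>> {"method": "carry_out", "body": {"motion": [-4.8,0,0,0,0,0,-1,-4.7,0,0,0,0,0,-1,0,0,0,0.01,-0.026,0.035,-1,0,0,0,0.01,-0.026,0.035,-1,0,0,0,0.01,-0.026,0.035,-1,0,0,0,0.01,-0.026,0.035,-1,0,0,0,0.01,-0.026,0.035,-1,0,0,0,0.01,-0.026,0.035,-1,0,0,0,0.01,-0.026,0.035,-1,0,0,0,0.01,-0.026,0.035,-1]}}

```text
time_s: 2.4
eef_pos: [0.4353, 0.295, 0.1514]
eef_rot: [0.707, 0.052, 0.704, -0.047]
wrist_force: [0.9, 0.5, -0.2]
opening: 0.999
```

```bash
python3 - <<'E'
from h import *
y=[.158,.987,0]
delta([.4915,.2285,.12],[0,0,-1],y); delta([.4915,.2285,.044],[0,0,-1],y)
E
```

```text
t 2.4 pos [0.4353 0.295  0.1514] F [ 0.9  0.5 -0.2] open 1.0
rotvec [ 1.1  0.2 -0.5] shift now-axes [ 0.0312 -0.0582  0.0648] shift target-axes [ 0.0314 -0.0567  0.066 ]
t 2.4 pos [0.4353 0.295  0.1514] F [ 0.9  0.5 -0.2] open 1.0
rotvec [ 1.1  0.2 -0.5] shift now-axes [ 0.1072 -0.0588  0.0645] shift target-axes [ 0.1074 -0.0567  0.066 ]
```

>>> {"method": "carry_out", "body": {"motion": [1,0,0,0.01,-0.02,0.022,-1,0,0,0,0.01,-0.02,0.022,-1,0,0,0,0.01,-0.018,0.022,-1,0,0,0,0,0,0,-1,0,0,0,0,0,0,-1]}}

```text
time_s: 2.9
eef_pos: [0.4978, 0.2198, 0.1194]
eef_rot: [0.707, 0.062, 0.703, -0.056]
wrist_force: [0.1, 0.9, 0.3]
opening: 1.001
```

```bash
python3 - <<'E'
from h import *
y=[.158,.987,0]
delta([.4915,.2285,.044],[0,0,-1],y)
cv2.imwrite("pics/s1.png",cv2.resize(ctrl.camera("scene")[130:240,310:440],(780,660))[:600])
E
```

```text
t 2.9 pos [0.4978 0.2198 0.1194] F [0.1 0.9 0.3] open 1.0
rotvec [-0.5  0.3 -0.5] shift now-axes [ 0.0754  0.007  -0.008 ] shift target-axes [ 0.0754  0.0076 -0.0076]
```

View pics/s1.png

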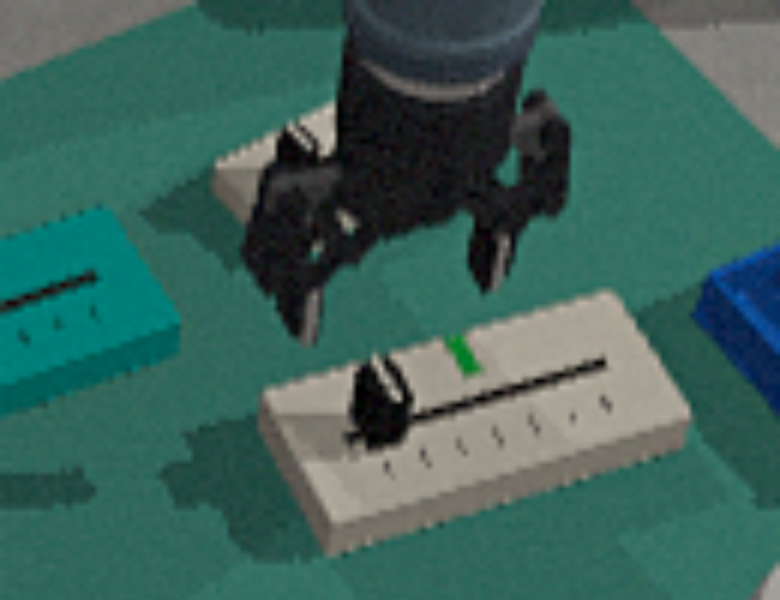

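The open fingers at (300,320) and (490,275) straddle the grip at (380,400) along the slot. I'll lower them and close.

>>> {"method": "carry_out", "body": {"motion": [0,0,0,0.02,0.007,-0.008,-1,0,0,0,0.02,0,0,-1,0,0,0,0.02,0,0,-1,0,0,0,0.015,0,0,-1,0,0,0,0,0,0,-1]}}

```text
time_s: 3.45
eef_pos: [0.4903, 0.2347, 0.0459]
eef_rot: [0.709, 0.06, 0.701, -0.053]
wrist_force: [0.2, -0.2, 0.3]
opening: 1.002
```

```bash
python3 - <<'E'
from h import *
y=[.158,.987,0]
delta([.4915,.2285,.044],[0,0,-1],y)
E
```

```text
t 3.45 pos [0.4903 0.2347 0.0459] F [ 0.2 -0.2  0.3] open 1.0
rotvec [-0.   0.6 -0.6] shift now-axes [ 0.0018 -0.0059  0.0022] shift target-axes [ 0.0019 -0.0059  0.0022]
```

>>> {"method": "carry_out", "body": {"motion": [0,0,0,0.001,-0.003,0.002,0,0,0,0,0,0,0,0.5,0,0,0,0,0,0,1,0,0,0,0,0,0,1,0,0,0,0,0,0,1,0,0,0,0,0,0,1,0,0,0,0,0,0,1,0,0,0,0,0,0,1]}}

```text
time_s: 4.25
eef_pos: [0.4929, 0.2332, 0.0488]
eef_rot: [0.711, 0.059, 0.699, -0.051]
wrist_force: [-1.6, 1.3, -0.7]
opening: 0.221
```

```bash
python3 - <<'E'
from h import *
y=[.158,.987,0]
# mark on the slot line (box centre + 9 mm along)
delta([.4995+.158*.009,.280+.987*.009,.043],[0,0,-1],y)
E
```

```text
t 4.25 pos [0.4929 0.2332 0.0488] F [-1.6  1.3 -0.7] open 0.22
rotvec [ 0.1  0.9 -0.7] shift now-axes [ 0.0065  0.0562 -0.0008] shift target-axes [ 0.0058  0.0562 -0.0008]
```

>>> {"method": "carry_out", "body": {"motion": [0,0,0,0,0.012,0,1,0,0,0,0,0.012,0,1,0,0,0,0,0.012,0,1,0,0,0,0,0.01,0,1,0,0,0,0,0.006,0,1,0,0,0,0,0,0,1,0,0,0,0,0,0,1]}}

```text
time_s: 4.95
eef_pos: [0.5018, 0.2894, 0.0488]
eef_rot: [0.711, 0.058, 0.699, -0.051]
wrist_force: [0.9, -1.7, -2.1]
opening: 0.221
```

```bash
python3 - <<'E'
from h import *
y=[.158,.987,0]
delta([.4995+.158*.009,.280+.987*.009,.045],[0,0,-1],y)
E
```

```text
t 4.95 pos [0.5018 0.2894 0.0488] F [ 0.9 -1.7 -2.1] open 0.22
rotvec [ 0.2  0.9 -0.6] shift now-axes [ 0.0038 -0.0006 -0.0008] shift target-axes [ 0.0038 -0.0006 -0.0008]
```

Good. Now I'll release, rise and check.

>>> {"method": "carry_out", "body": {"motion": [0,0,0,0,0,0,0.3,0,0,0,0,0,0,0,0,0,0,0,0,0,-0.3,0,0,0,0,0,0,-0.3,0,0,0,0,0,0,-0.3,0,0,0,-0.03,0,0,-0.3,0,0,0,-0.04,0,0,-0.3,0,0,0,-0.04,0,0,-0.3,0,0,0,-0.04,0,0,-0.3,0,0,0,0,0,0,0]}}

```text
time_s: 5.95
eef_pos: [0.4983, 0.2872, 0.2037]
eef_rot: [0.709, 0.06, 0.7, -0.052]
wrist_force: [1.0, 0.1, -0.6]
opening: 0.51
```

>>> {"method": "carry_out", "body": {"motion": [0,0,0,0,-0.045,0,0,0,0,0,0,-0.045,0,0,0,0,0,0,-0.045,0,0,0,0,0,0,-0.045,0,0,0,0,0,0,-0.045,0,0,0,0,0,0,-0.045,0,0,0,0,0,0,0,0,0]}}

```text
time_s: 6.65
eef_pos: [0.4552, 0.0128, 0.2001]
eef_rot: [0.712, 0.059, 0.698, -0.05]
wrist_force: [-0.4, -0.4, 1.2]
opening: 0.5
```

```bash
python3 - <<'E'
from h import *
for n,roi in(("top",(195,240,270,290)),("scene",(350,175,430,225))):
    im=ctrl.camera(n);P=ctrl.camera_params(n)["pose"];cv2.imwrite(f"pics/{n}2.png",im)
    g=edge(n,im,((45,90,60),(75,255,255)),.03,roi);g=g[(im[g[:,1],g[:,0],1].astype(int)>120)];m=px2w(n,g.mean(0),.03)[0] if len(g) else None
    print(n,"mark",len(g),m)
    for d in ctrl.landmark_of(n,"dimmer_top"):
        w=P@np.append(d["point"],1)
        if abs(w[1]-.29)<.05 and w[0]>.42 and m is not None: print("top",round(d["conf"],2),w.round(4),"rel along y mm",1000*(w[:3]-m)@[.158,.987,0])
    for t in("fence","case","case_slope"):
        for d in ctrl.landmark_of(n,t)[:1]: print(t,round(d["conf"],2),(P@np.append(d["point"],1)).round(4))
a,b=cv2.imread("pics/top2.png"),cv2.imread("pics/scene2.png")
cv2.imwrite("pics/c2.png",np.vstack([cv2.resize(a[240:290,190:275],(510,300),interpolation=2),cv2.resize(b[175:225,345:430],(510,300),interpolation=2)]))
E
```

```text
top mark 14 [0.47306542 0.29223885 0.03      ]
top 0.63 [0.5019 0.2881 0.0692 1.    ] rel along y mm 0.489787027915483
fence 0.71 [ 0.616  -0.1452  0.0059  1.    ]
case 0.7 [ 0.5321 -0.1739  0.0343  1.    ]
case_slope 0.66 [ 0.5251 -0.1798  0.0481  1.    ]
scene mark 10 [0.4681485  0.29432976 0.03      ]
top 0.53 [0.5048 0.2899 0.069  1.    ] rel along y mm 1.3950603180791576
fence 0.57 [ 0.617  -0.144   0.0094  1.    ]
case 0.67 [ 0.5394 -0.17    0.0324  1.    ]
case_slope 0.69 [ 0.5274 -0.1715  0.042   1.    ]
```

View pics/c2.png

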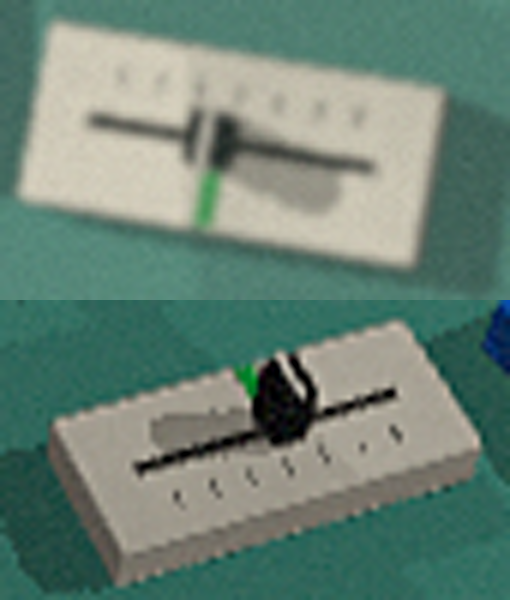

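The top crop shows the line at (204,130) over the mark at (208,195). Measured, it is about 1 mm off, which is within tolerance. Next I'll tilt the half-open fingers square to the slope.

```bash
cat >> h.py <<'E'
c,s=np.cos(np.radians(15)),np.sin(np.radians(15));r=.5**.5
TX=np.array([c*r,s*r,-r]);TY=np.array([-s,c,0]);SL=np.array([.526,-.175,.041])
FO=np.array([.6175,-.1447,.012])
def ff(p): d=np.array(p)-FO;return np.round([c*d[0]+s*d[1],-s*d[0]+c*d[1],d[2]],4)
E
python3 - <<'E'
from h import *
delta(SL-.1*TX,TX,TY)
E
```

```text
t 7.15 pos [0.4559 0.0183 0.2004] F [-0.6  0.6  0.2] open 0.49
rotvec [-22.4 -43.2   8.5] shift now-axes [ 0.086  -0.2104  0.0309] shift target-axes [ 0.0252 -0.2048 -0.1002]
```

>>> {"method": "carry_out", "body": {"motion": [-3.2,-6.2,1.2,0,0,0,0,-3.2,-6.2,1.2,0,0,0,0,-3.2,-6.2,1.2,0,0,0,0,-3.2,-6.2,1.2,0,0,0,0,-3.2,-6.2,1.2,0,0,0,0,-3.2,-6.2,1.2,0,0,0,0,-3.2,-6.2,1.2,0,0,0,0,0,0,0,0,0,0,0]}}

```text
time_s: 7.95
eef_pos: [0.4571, 0.0236, 0.1996]
eef_rot: [0.912, -0.051, 0.388, 0.121]
wrist_force: [-0.9, -0.9, -0.5]
opening: 0.498
```

```bash
python3 - <<'E'
from h import *
delta(SL-.1*TX,TX,TY);print(ctrl.get_obs()["q"].round(2))
E
```

```text
t 7.95 pos [0.4571 0.0236 0.1996] F [-0.9 -0.9 -0.5] open 0.5
rotvec [ 0.1 -1.  -0.1] shift now-axes [ 0.0242 -0.2095 -0.1015] shift target-axes [ 0.0229 -0.2097 -0.1015]
[-0.64 -0.59  2.49  0.79  0.87 -2.89]
```

>>> {"method": "carry_out", "body": {"motion": [0,-1,0,0.004,-0.035,-0.017,0,0,0,0,0.004,-0.035,-0.017,0,0,0,0,0.004,-0.035,-0.017,0,0,0,0,0.004,-0.035,-0.017,0,0,0,0,0.004,-0.035,-0.017,0,0,0,0,0.004,-0.03,-0.015,0,0,0,0,0,0,0,0]}}

```text
time_s: 8.65
eef_pos: [0.4756, -0.143, 0.1768]
eef_rot: [0.895, -0.032, 0.437, 0.089]
wrist_force: [-0.3, -0.4, 0.6]
opening: 0.498
```

```bash
python3 - <<'E'
from h import *
delta(SL-.1*TX,TX,TY);print(ctrl.get_obs()["q"].round(2))
im=ctrl.camera("scene");cv2.imwrite("pics/s3.png",cv2.resize(im[110:330,120:400],(764,600)))
E
```

```text
t 8.65 pos [ 0.4756 -0.143   0.1768] F [-0.3 -0.4  0.6] open 0.5
rotvec [-3.9 -6.9  1.9] shift now-axes [ 0.0339 -0.0474 -0.0608] shift target-axes [ 0.0246 -0.044  -0.0674]
[-0.93 -0.23  2.28  0.77  0.94 -3.1 ]
```

View pics/s3.png

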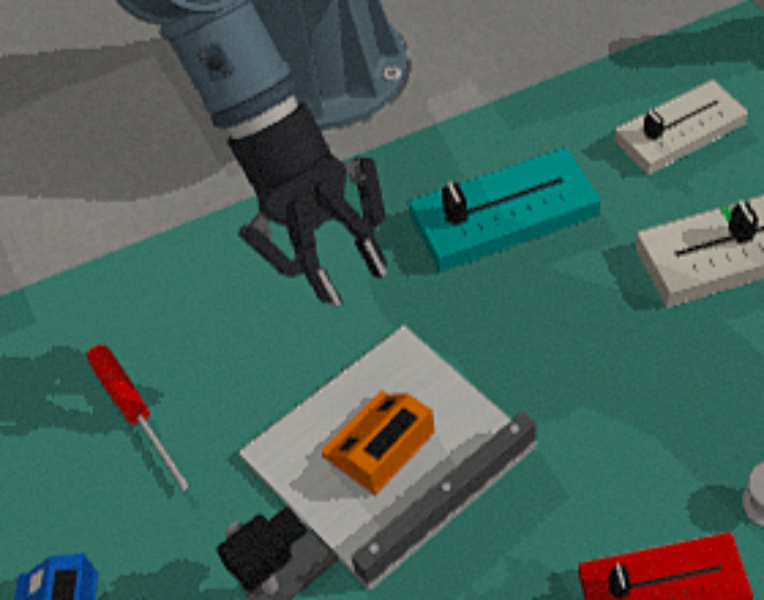

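The view shows the half-open, tilted fingers at (330,290)-(380,265) above and behind the plate, but joint 6 is at its limit (-3.1). I'll make the equivalent half turn about tool x.

>>> {"method": "carry_out", "body": {"motion": [8.5,0,0,0,0,0,0,8.5,0,0,0,0,0,0,8.5,0,0,0,0,0,0,8.5,0,0,0,0,0,0]}}

```text
time_s: 9.1
eef_pos: [0.4754, -0.1368, 0.1757]
eef_rot: [0.861, 0.236, 0.448, -0.043]
wrist_force: [-0.4, 0.4, -0.3]
opening: 0.499
```

```bash
python3 - <<'E'
from h import *
delta(SL-.1*TX,TX,TY);print(ctrl.get_obs()["q"].round(2))
E
```

```text
t 9.1 pos [ 0.4754 -0.1368  0.1757] F [-0.4  0.4 -0.3] open 0.5
rotvec [-38.5  -6.6   3.6] shift now-axes [ 0.0323 -0.0787 -0.0194] shift target-axes [ 0.0228 -0.05   -0.0677]
[-0.92 -0.23  2.28  0.76  0.95 -2.48]
```

Joint 6 increases with +x turns, as I want. About 142° is left.

>>> {"method": "carry_out", "body": {"motion": [8.5,0,0,0,0,0,0,8.5,0,0,0,0,0,0,8.5,0,0,0,0,0,0,8.5,0,0,0,0,0,0,8.5,0,0,0,0,0,0,8.5,0,0,0,0,0,0,8.5,0,0,0,0,0,0,8.5,0,0,0,0,0,0,8.5,0,0,0,0,0,0,8.5,0,0,0,0,0,0]}}

```text
time_s: 10.1
eef_pos: [0.475, -0.122, 0.1748]
eef_rot: [0.465, 0.757, 0.307, -0.34]
wrist_force: [0.3, 0.6, -0.4]
opening: 0.501
```

>>> {"method": "carry_out", "body": {"motion": [8.5,0,0,0,0,0,0,8.5,0,0,0,0,0,0,8.5,0,0,0,0,0,0,8.5,0,0,0,0,0,0,8.5,0,0,0,0,0,0,8.5,0,0,0,0,0,0,4,0,0,0,0,0,0,0,0,0,0,0,0,0]}}

```text
time_s: 10.9
eef_pos: [0.4744, -0.1106, 0.1741]
eef_rot: [0.054, 0.884, 0.117, -0.45]
wrist_force: [-0.2, -0.3, -0.4]
opening: 0.503
```

```bash
python3 - <<'E'
from h import *
delta(SL-.1*TX,TX,TY);print(ctrl.get_obs()["q"].round(2))
E
```

```text
t 10.9 pos [ 0.4744 -0.1106  0.1741] F [-0.2 -0.3 -0.4] open 0.5
rotvec [-0.5  8.9  0.3] shift now-axes [0.0279 0.0763 0.0665] shift target-axes [0.0176 0.0756 0.0707]
[-0.86 -0.25  2.29  0.72  0.95  0.07]
```

>>> {"method": "carry_out", "body": {"motion": [0,4.5,0,0,0,0,0,0,4.5,0,0,0,0,0,0,0,0,0.004,0.019,0.017,0,0,0,0,0.004,0.019,0.017,0,0,0,0,0.004,0.019,0.017,0,0,0,0,0.004,0.019,0.017,0,0,0,0,0,0,0,0]}}

```text
time_s: 11.6
eef_pos: [0.4606, -0.1896, 0.114]
eef_rot: [0.053, 0.916, 0.128, -0.377]
wrist_force: [-0.1, 0.0, 0.5]
opening: 0.5
```

```bash
python3 - <<'E'
from h import *
delta(SL-.05*TX,TX,TY);print(ctrl.get_obs()["q"].round(2))
E
```

```text
t 11.6 pos [ 0.4606 -0.1896  0.114 ] F [-0.1  0.   0.5] open 0.5
rotvec [ 0.7 -0.3  0.6] shift now-axes [0.0489 0.0033 0.0046] shift target-axes [0.049  0.0028 0.0043]
[-1.15  0.02  2.3   1.01  0.98 -0.51]
```

>>> {"method": "carry_out", "body": {"motion": [0.7,0,0,0.022,0.003,0.0045,0,0,0,0,0.022,0,0,0,0,0,0,0.02,0,0,0,0,0,0,0.015,0,0,0,0,0,0,0,0,0,0]}}

```text
time_s: 12.1
eef_pos: [0.5156, -0.173, 0.0558]
eef_rot: [0.049, 0.916, 0.129, -0.378]
wrist_force: [-0.1, -0.8, 0.4]
opening: 0.499
```

```bash
python3 - <<'E'
from h import *
delta(SL,TX,TY)
im=ctrl.camera("scene");cv2.imwrite("pics/s4.png",cv2.resize(im[190:330,190:330],(600,600)))
E
```

```text
t 12.1 pos [ 0.5156 -0.173   0.0558] F [-0.1 -0.8  0.4] open 0.5
rotvec [ 0.3 -0.2  0.9] shift now-axes [0.0171 0.0049 0.0038] shift target-axes [0.0172 0.0046 0.0037]
```

View pics/s4.png

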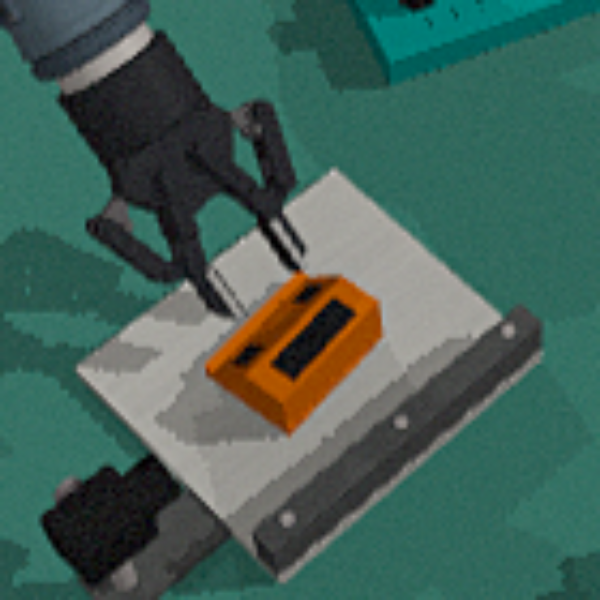

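The fingers at (230,310) and (295,265) are about a centimetre off the slope, roughly centred and both over the case. I'll close up gently.

>>> {"method": "carry_out", "body": {"motion": [0,0,0,0.008,0.004,0.003,0,0,0,0,0.006,0,0,0,0,0,0,0.004,0,0,0,0,0,0,0.004,0,0,0,0,0,0,0.002,0,0,0]}}

```text
time_s: 12.65
eef_pos: [0.5334, -0.1717, 0.0429]
eef_rot: [0.052, 0.917, 0.13, -0.374]
wrist_force: [-4.0, 0.7, 9.0]
opening: 0.497
```

```bash
python3 - <<'E'
from h import *
delta(SL,TX,TY)
E
```

```text
t 12.65 pos [ 0.5334 -0.1717  0.0429] F [-4.   0.7  9. ] open 0.5
rotvec [ 0.7 -0.7  0.9] shift now-axes [-0.0044  0.0011  0.0069] shift target-axes [-0.0043  0.0013  0.007 ]
```

>>> {"method": "carry_out", "body": {"motion": [0,0,0,0.006,0,-0.005,0,0,0,0,0.006,0,-0.005,0,0,0,0,0.006,0,-0.005,0,0,0,0,0.006,0,-0.005,0,0,0,0,0.002,0,-0.001,0]}}

```text
time_s: 13.15
eef_pos: [0.569, -0.1633, 0.0429]
eef_rot: [0.053, 0.918, 0.129, -0.372]
wrist_force: [-3.0, -0.8, 7.6]
opening: 0.496
```

```bash
python3 - <<'E'
from h import *
delta(SL,TX,TY);print(ff(ctrl.get_obs()["eef_pos"]))
im=ctrl.camera("scene");P=ctrl.camera_params("scene")["pose"]
for t in("case","case_slope"):
    for d in ctrl.landmark_of("scene",t)[:1]: w=P@np.append(d["point"],1);print(t,round(d["conf"],2),w.round(3),ff(w[:3]))
cv2.imwrite("pics/s5.png",cv2.resize(im[190:330,190:330],(600,600)))
E
```

```text
t 13.15 pos [ 0.569  -0.1633  0.0429] F [-3.  -0.8  7.6] open 0.5
rotvec [ 0.8 -0.9  0.7] shift now-axes [-0.0307 -0.0007  0.0323] shift target-axes [-0.0302  0.0001  0.0328]
[-0.0517 -0.0055  0.0309]
case 0.87 [ 0.576 -0.162  0.033  1.   ] [-0.0448 -0.0054  0.0211]
case_slope 0.75 [ 0.564 -0.164  0.04   1.   ] [-0.057  -0.0048  0.0283]
```

View pics/s5.png

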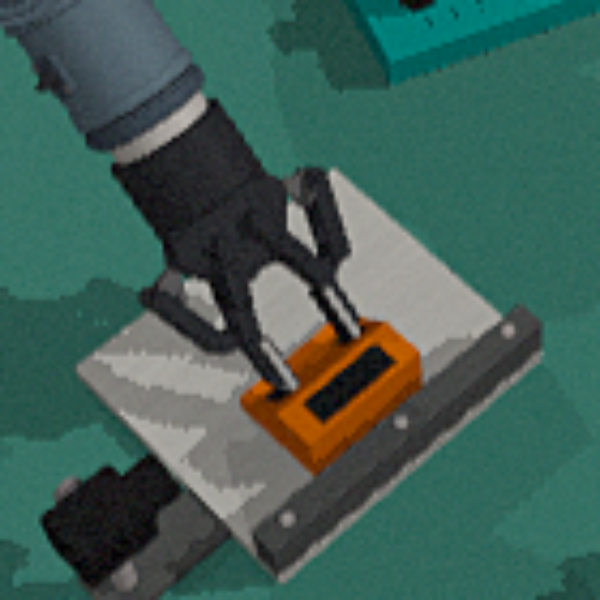

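The case is now square to the fence with both fingers on the slope, and a gap of about 10 mm is left. I'll push on in small steps.

>>> {"method": "carry_out", "body": {"motion": [0,0,0,0.004,0,-0.003,0,0,0,0,0.004,0,-0.003,0,0,0,0,0.003,0,-0.002,0,0,0,0,0.002,0,-0.001,0]}}

```text
time_s: 13.7
eef_pos: [0.5817, -0.1597, 0.0415]
eef_rot: [0.052, 0.918, 0.128, -0.372]
wrist_force: [-80.1, -8.8, 64.3]
opening: 0.503
```

```bash
python3 - <<'E'
from h import *
delta(SL,TX,TY);o=ctrl.get_obs();print(ff(o["eef_pos"]),"fence-frame F",ff(o["wrist_force"]+FO))
E
```

```text
t 13.7 pos [ 0.5817 -0.1597  0.0415] F [-80.1  -8.8  64.3] open 0.5
rotvec [ 0.6 -0.9  0.7] shift now-axes [-0.0411 -0.0006  0.0406] shift target-axes [-0.0405  0.0003  0.0412]
[-0.0385 -0.0052  0.0295] fence-frame F [-79.703   12.2129  64.2545]
```

It's seated, but the arm is stiff and the wrist force is about 103 N. I'll relax at once, then press lightly.

>>> {"method": "carry_out", "body": {"motion": [0,0,0,0,0,0,0]}}

```text
time_s: 13.8
eef_pos: [0.5806, -0.1598, 0.0418]
eef_rot: [0.051, 0.918, 0.128, -0.372]
wrist_force: [-0.2, -0.4, -0.2]
opening: 0.499
```

>>> {"method": "carry_out", "body": {"motion": [0,0,0,0.0005,0,0,0,0,0,0,0.0005,0,0,0]}}

```text
time_s: 14.0
eef_pos: [0.5807, -0.16, 0.0412]
eef_rot: [0.051, 0.918, 0.127, -0.372]
wrist_force: [-11.6, 0.1, 12.6]
opening: 0.502
```

That's about the right push (-11.6, 0.1, 12.6 N). I'll check it while holding; camera calls keep the last target.

```bash
python3 - <<'E'
from h import *
o=ctrl.get_obs();print(o["wrist_force"].round(1))
for n in("top","scene"):
    im=ctrl.camera(n);P=ctrl.camera_params(n)["pose"];cv2.imwrite(f"pics/{n}6.png",im)
    for t in("case","case_slope","dimmer_top","fence"):
        for d in ctrl.landmark_of(n,t)[:4]:
            w=P@np.append(d["point"],1);print(n,t,round(d["conf"],2),w[:3].round(3),ff(w[:3]))
o=ctrl.get_obs();print(o["time_s"],o["wrist_force"].round(1),ff(o["wrist_force"]+FO),o["eef_pos"])
im=cv2.imread("pics/scene6.png");t=cv2.imread("pics/top6.png")
cv2.imwrite("pics/c6.png",np.hstack([cv2.resize(im[210:310,220:320],(400,400)),cv2.resize(t[200:280,335:415],(400,400))]))
E
```

```text
[-11.6   0.1  12.6]
top case 0.72 [ 0.588 -0.165  0.034] [-0.0339 -0.0118  0.0217]
top case_slope 0.75 [ 0.577 -0.166  0.043] [-0.045  -0.0102  0.0307]
top dimmer_top 0.67 [0.503 0.291 0.068] [0.002  0.4502 0.0555]
top dimmer_top 0.63 [0.325 0.288 0.058] [-0.1702  0.494   0.0457]
top dimmer_top 0.4 [ 0.787 -0.047  0.054] [0.1889 0.0509 0.0416]
top dimmer_top 0.39 [0.324 0.025 0.07 ] [-0.2393  0.2402  0.0581]
top fence 0.64 [ 0.621 -0.147  0.007] [ 0.0032 -0.0033 -0.0047]
scene case 0.79 [ 0.59  -0.16   0.032] [-0.031  -0.0075  0.0205]
scene case_slope 0.86 [ 0.577 -0.161  0.039] [-0.0431 -0.0054  0.0272]
scene dimmer_top 0.65 [ 0.788 -0.05   0.053] [0.1892 0.0469 0.0413]
scene dimmer_top 0.54 [0.327 0.026 0.071] [-0.2361  0.2395  0.0595]
scene dimmer_top 0.52 [0.503 0.289 0.072] [0.0014 0.4489 0.0602]
scene dimmer_top 0.47 [0.319 0.291 0.055] [-0.1757  0.4977  0.0428]
scene fence 0.78 [ 0.618 -0.144  0.012] [ 0.001  -0.0001  0.0003]
scene fence 0.53 [ 0.566  0.534 -0.002] [ 0.1257  0.6691 -0.0138]
14.5 [-11.9  -0.4  11.4] [-11.6211   2.7445  11.4369] [ 0.5807088  -0.15999942  0.04126306]
```

View pics/c6.png

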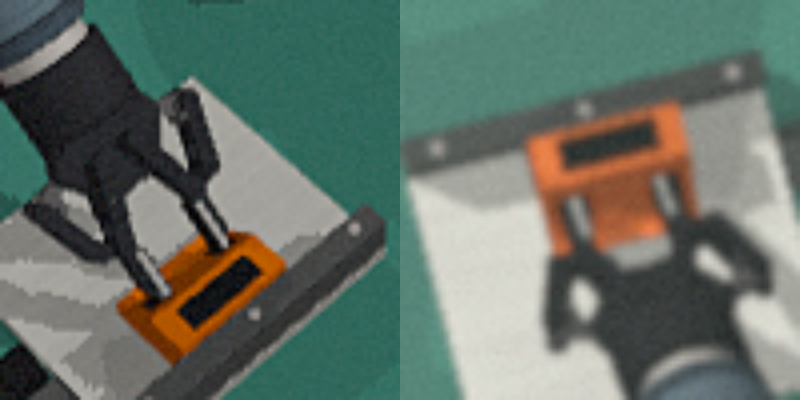

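In both views the case's back is flush and square against the fence with both fingers on the slope. The force held steady for 0.5 s, so I'm handing in.

```bash
python3 -c "
from bench import ctrl
ctrl.hand_in();o=ctrl.get_obs();print(o['time_s'],o['wrist_force'].round(1))"
```

```text
the job is handed in; nothing more can be done
the job is handed in; nothing more can be done
```

The job is handed in. The dimmer is set at the green mark and the orange case is held square against the fence with a diagonal push. No verdict was reported, and I couldn't read the force after hand-in.

- **Dimmer:** I slid the grip about 56 mm and released it. After release, two cameras put the white line 0.5 and 1.4 mm from the mark's middle. The last look showed it still there.
- **Case:** I pushed it back with two half-open fingers on the slope. Both last pictures show it flush and square. The measured origin is 31–34 mm from the fence, against 35 mm when seated; the cameras are good to about 4 mm.
- **Push:** the last reading was about 11.6 N into the fence and 11.4 N down, steady over 0.5 s at 14.5 s.
- **High force:** the push peaked at about 103 N at the wrist (limit 120 N) when the case met the fence. I relaxed it straight away and pressed again lightly.
- **Bystanders:** the arm stayed clear of them on every move and none looked moved in the pictures I viewed, but I did not measure them.

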